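# Dock the finned drying cartridge

## Robot

A 7-joint arm with a two-finger parallel gripper is mounted at the origin on the work surface; the furniture and walls round the work are solid. World frame = base frame: x ahead of the robot, y to its left, z up, the work surface at z = 0. Lengths are in m, angles in rad, forces in N, time in s.
With the tool pointing down it reaches from about 0.4 to 0.85 m from the base axis. Payload 10.4 kg.
Tool frame: the origin (TCP) lies between the finger pads; the fingertips stand ahead of it and the grasp point (between the pads) lies 5 mm behind it (manip.tip_extent is the z of the fingertips in the tool frame, in m); z points along the fingers, y is the line along which they close (so a half turn about z gives the same grasp; the last joint's range is limited). The gripper opens to 85 mm and grips with 20 to 120 N. Pads are 22 mm wide; open, the fingers measure 114 mm over their backs; the gripper's body (76 mm by 85 mm) begins 54 mm behind the grasp point. The pads swing forward as they close: fully open they stand 13 mm farther back than shut.
Start: joints at [-1.367, 0.332, -0.065, 1.46, 0.022, 1.35, -0.088], TCP at [0.141, 0.609, 0.245] pointing down, gripper open.
Joint ranges: [-2.6, 2.6], [-0.5, 2.12], [-1.47, 1.34], [0.16, 2.42], [-1.27, 4.41], [0.06, 2.06], [-2.6, 2.6]. Speed limits (rad/s): [2.22, 2.22, 2.79, 2.79, 3.14, 3.14, 3.14].

## Interface

Orientations are given as a unit quaternion [x, y, z, w].
In Python, from workcell import status, viewer, manip gives the robot as it stands.
- The arm moves only by the tool play_rows, never from a script. Its argument "plan" is one flat list of numbers, 7 for each row, row after row: the turn, a rotation vector about the tool's x, y, z in degrees, then the shift along the tool's x, y, z in m, then the opening, from 0 (shut) to 1 (fully open). In form: [ax, ay, az, dx, dy, dz, grip, ax, ay, az, dx, dy, dz, grip, ...]. A call has 1 to 20 rows; each row is the pose to reach, as a shift and turn from the pose commanded when the call began, along the tool's axes at that moment; what a row does not reach only later rows make up. A row lasts 1/8 s, in which the tool goes at most 62.5 mm and 10.7 degrees, less where a joint would pass 70% of its speed; a pose out of reach is approached as far as the arm can. A call with a gripper value outside its range is refused whole. The fingers move at their own pace and stop on an object; "squeeze" is the grip in N (left out, the last holds). Time passes only in rows, so rows that repeat a pose let the fingers close. It gives the time, the measured TCP pose, the force, the opening and the grip force at its end, in the units of the state.
- status.get_obs(): the state, without advancing time (a new reading comes with each control period).
- viewer.camera(name): name is "scene" or "top" or "wrist"; returns the picture (480x640x3 uint8, red, green, blue); there is no depth.
- viewer.camera_model(name): a dict with "fx", "fy", "cx", "cy" (pixels), "R" (3x3) and "t" (3): a world point X has camera coordinates R X + t. Camera axes: x right, y down, z forward; pixel columns grow to the right and rows downward; lengths in m; the calibration is good to about 2 mm. A picture is of the moment at which its call begins: read the wrist's pose just before it. camera_model takes no time and is no camera call; for the wrist camera it gives the pose at the moment of the call.
- manip.hand_in(): hands the job in; it is judged then, once.
The state is a dict: "clock": time; "joint_pos": joint angles; "joint_velocities": joint speeds; "tau": joint torques, N m; "position": TCP position; "ee_rot": TCP orientation; "ft_force": force on the tool from outside, world axes, zero at the start; "torque": the same for the moment, N m; "grip_width": opening from 0.0 (shut) to 1.0 (fully open); "grasp_force": force on a finger pad.
Only numpy, scipy, OpenCV 4.12 (cv2) and the standard library are available. Lean on these libraries where they do the work, as an engineer would, in place of code of your own. Each camera call takes 0.05 s, during which the arm holds its last target. There are 200 camera calls.

## Task

Put the finned drying cartridge (dark fins, orange handle) into its sloping recharging dock: lower it square to the slope so that its fins slide between the dock's fins and it sits fully home, keeping hold of it until then and not slamming it. Next slide the red-knobbed keeper bolt fully closed over the cartridge's top plate, let go, and leave the vial, the glue bottle and the tape roll where they stand.

Things in the scene. Friction and masses are not known exactly. Their poses are not given: they have to be found in the camera images.
- cartridge: Loose, 0.25-0.45 kg, stands fins down. Origin: centre of its underside, z up; same after a half turn. 4 dark fins along y, 100 long, 8 thick, round-tipped, at x = +-10, +-30 mm, z 0 to 30. Top plate 74 (x) x 104 (y), z 30 to 40. See point cartridge_handle.
- dock: The dock's foot, fixed: dark plate 110 (x) x 186 (y, -64 to +122) x 8 mm with four posts carrying the white sloping bed. Origin on the table, 55 mm below the bed's; z up, x level, away from the slope's low front edge, which looks roughly to the robot.
- dock_bed: White bed 104 x 186 (y -64 to +122) mm, sloping 30 deg, fixed. Origin: centre of its floor; x up the slope, y level, z square to the slope. 5 aluminium fins along y, 104 long, 6 thick, round-tipped, 27 high, at x = 0, +-20, +-40 mm (14 mm gaps: 3 mm to spare each side of a cartridge fin). End walls at y = +-60, 20 high.
- keeper (a joint): Keeper bolt, slides along the bed's y on a grey block (y 68 to 118 mm). Metres: 0 = closed (tongue covers y 40 to 120, overlapping the seated cartridge's top plate by 12 mm, 2.5 mm above it); grows to +y as it opens, stop 0.036; starts at 0.022 to 0.034. Friction about 2 N, stays put. A cartridge not home blocks it.
- keeper_knob (a point): Centre of the top of the keeper's red knob, a block 24 (bed x) x 16 (bed y) mm standing 30 mm above the steel tongue; at x 0, y 78 mm + joint value, z 78.5 mm in the bed's frame. Push towards the bed's -y to close.
- white_vial: Bystander: vial with a white cap, 28 mm across, 52 mm tall, origin at its underside.
- glue: Bystander: white glue bottle with an orange tip, 38 mm across, 112 mm tall, origin at its underside.
- tape_roll: Bystander: roll of masking tape lying flat, 95 mm across, 24 mm tall, origin at its underside.
- cartridge_handle (a point): Centre of the top of the cartridge's orange handle, 75 mm above the cartridge's origin: an upright rib 20 mm thick (cartridge x), 70 mm long (y), rising 35 mm from the top plate. Grip it across its thickness.
- seat (a point): Centre of the bed's floor. Cartridge fully home: its origin here, its z along the bed's z, fin tips on the floor, top plate's upper face 40 mm and handle top 75 mm off the floor. When let go it may slip down the slope by up to 3 mm.

How it is judged:
On the way:
1. the cartridge sits fully home in the dock, fins between fins, while the keeper is still open (z of cartridge in the frame of dock_bed between -0.003 and 0.003 m and x of cartridge in the frame of dock_bed between -0.006 and 0.006 m and y of cartridge in the frame of dock_bed between -0.009 and 0.009 m and angle between the z axis of cartridge and the z axis of dock_bed, either way round below 0.06 rad and value of joint keeper above 0.015 m), for 0.2 s.
At the end, for the whole second after the job is handed in: The cartridge is at rest fully home in the dock (origin within 3 mm of the bed's floor, 6 mm along the slope and 9 mm along the fins, square to the slope within 0.06 rad) and the keeper is closed to within 5 mm (z of cartridge in the frame of dock_bed between -0.003 and 0.003 m and x of cartridge in the frame of dock_bed between -0.006 and 0.006 m and y of cartridge in the frame of dock_bed between -0.009 and 0.009 m and angle between the z axis of cartridge and the z axis of dock_bed, either way round below 0.06 rad and value of joint keeper below 0.005 m and linear speed of cartridge below 0.01 m/s); the robot touches nothing.
It fails at once if the cartridge is let go of over or part-way into the dock, more than 10 mm short of home (dropped in) (z of cartridge in the frame of dock_bed between 0.01 and 0.08 m and x of cartridge in the frame of dock_bed between -0.02 and 0.02 m and y of cartridge in the frame of dock_bed between -0.03 and 0.03 m and contact force between the fingers and cartridge below 0.1 N).
It fails at once if the cartridge is slammed into the dock (more than 60 N between them) (contact force between cartridge and dock above 60 N).
It fails at once if the vial is moved by more than 20 mm (distance of white_vial from where it was at the start of the episode above 0.02 m).
It fails at once if the glue bottle is moved by more than 20 mm (distance of glue from where it was at the start of the episode above 0.02 m).
It fails at once if the tape roll is moved by more than 20 mm (distance of tape_roll from where it was at the start of the episode above 0.02 m).
It also fails if it takes over 46 s, if anything falls off the work surface, if the arm or the gripper's body presses on something with over 40 N, if the wrist force passes 120 N, or if a joint passes its speed limit or range.

## Working session

There is one attempt and no reset: what is moved stays moved. The work goes in short steps, Python scripts to look and compute and a tool call to move; the robot and the scene stay as the last step left them, time stands still between calls to the robot, and variables do not carry over. Pictures are saved under pics/ and viewed, at most 10 in all, crops included, and the job is handed in when it is done.

Besides the shell and the picture viewer there is one more tool, called after ">>>" as a command line: name --argument value ..., lists and objects as JSON in quotes. play_rows: Moves the arm, as the interface text tells. Its arguments: {"type":"object","properties":{"plan":{"type":"array","items":{"type":"number"}},"squeeze":{"type":"number"}},"required":["plan"]}

```bash
mkdir -p pics; ls; python3 - <<'E'
from workcell import status, viewer, manip
import cv2,numpy as np
o=status.get_obs();print(o);print(manip.tip_extent)
for n in("scene","top"):
    im=viewer.camera(n);cv2.imwrite(f'pics/{n}0.png',im[:,:,::-1]);m=viewer.camera_model(n);print(n,m)
E
```

```text
pics
{'clock': 0.0, 'joint_pos': array([-1.366614  ,  0.33287551, -0.06473338,  1.46094174,  0.02159206,
        1.34992282, -0.08851291]), 'joint_velocities': array([ 0.00063868,  0.00091644, -0.0012149 , -0.00315953,  0.00070575,
       -0.00099457, -0.00041469]), 'tau': array([ 9.78864300e-04, -6.25433278e+01,  4.98507579e-02, -3.91606057e+01,
        1.63194659e-02,  9.84642422e-03, -6.90802349e-07]), 'position': array([0.14042843, 0.60864532, 0.24451354]), 'ee_rot': array([ 1.13129475e-01,  9.93579989e-01, -7.23762231e-04, -5.73414861e-05]), 'ft_force': array([ 0.63639735, -0.34807133, -0.48854183]), 'torque': array([ 0.02476663, -0.00501435,  0.00713424]), 'grasp_force': 0.0, 'grip_width': 0.99884031916892}
0.014
scene {'fx': 587.984740346343, 'fy': 587.984740346343, 'cx': 314.9332763219499, 'cy': 250.64976424841856, 'R': array([[ 0.80512379, -0.59307933,  0.00570827],
       [-0.23467892, -0.32739339, -0.91528104],
       [ 0.54470311,  0.73557493, -0.40277542]]), 't': array([-0.45955673,  0.23208389,  0.74814839])}
top {'fx': 583.3916106109828, 'fy': 583.3916106109828, 'cx': 310.361089946836, 'cy': 243.72773123241842, 'R': array([[ 0.00268215, -0.99999007, -0.00356021],
       [-0.9904921 , -0.00216695, -0.13755252],
       [ 0.13754344,  0.0038953 , -0.99048808]]), 't': array([-0.00466528,  0.58706536,  1.03619688])}
```

View pics/scene0.png

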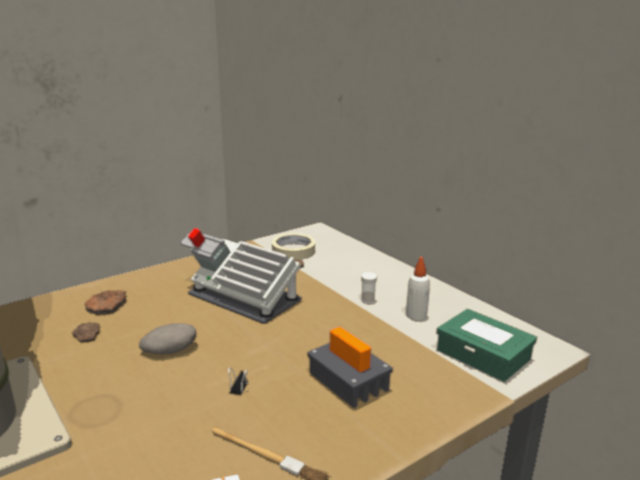

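View pics/top0.png

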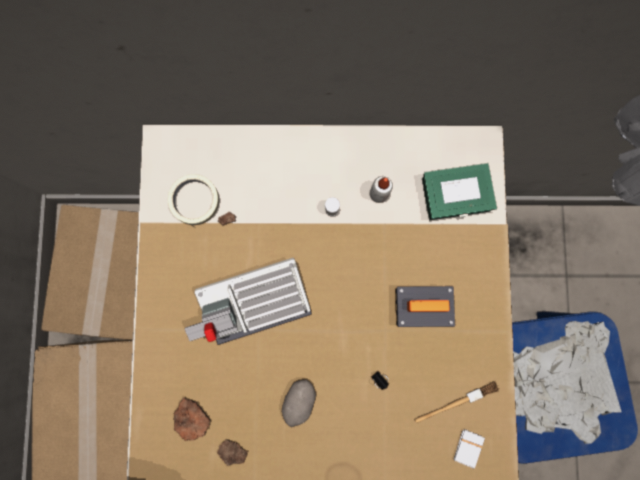

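The scene view shows the dock at about (245,275) with its red knob at (197,238), and the cartridge at (350,365). In the top view the dock is at (255,300) with the knob at (210,332), the cartridge at (425,307), the vial at (332,206), the glue at (381,188) and the tape at (193,199).

```bash
cat > h.py <<'E'
from workcell import status, viewer, manip
import cv2,numpy as np
from scipy.spatial.transform import Rotation as Ro
def cam(n): m=viewer.camera_model(n);return m
def center(m): return -m['R'].T@m['t']
def ray(m,uv):
    d=m['R'].T@np.array([(uv[0]-m['cx'])/m['fx'],(uv[1]-m['cy'])/m['fy'],1]);return d/np.linalg.norm(d)
def onz(m,uv,z):
    c=center(m);d=ray(m,uv);return c+d*(z-c[2])/d[2]
def onplane(m,uv,p0,n):
    c=center(m);d=ray(m,uv);return c+d*((p0-c)@n)/(d@n)
def tri(ms,uvs):
    A=np.zeros((3,3));b=np.zeros(3)
    for m,uv in zip(ms,uvs):
        d=ray(m,uv);P=np.eye(3)-np.outer(d,d);A+=P;b+=P@center(m)
    x=np.linalg.solve(A,b);return x,[np.linalg.norm((np.eye(3)-np.outer(ray(m,u),ray(m,u)))@(x-center(m))) for m,u in zip(ms,uvs)]
def proj(m,X):
    c=m['R']@X+m['t'];return np.array([m['fx']*c[0]/c[2]+m['cx'],m['fy']*c[1]/c[2]+m['cy']])
def grab(n,f=None):
    m=cam(n);im=viewer.camera(n)
    if f: cv2.imwrite('pics/'+f,im[:,:,::-1])
    return m,im
def orange(im): h=cv2.cvtColor(im,cv2.COLOR_RGB2HSV);return cv2.inRange(h,(8,180,150),(18,255,255))
def red(im): h=cv2.cvtColor(im,cv2.COLOR_RGB2HSV);return cv2.inRange(h,(0,190,80),(5,255,255))|cv2.inRange(h,(175,190,80),(180,255,255))
def big(mask):
    c,_=cv2.findContours(mask,cv2.RETR_EXTERNAL,cv2.CHAIN_APPROX_NONE);return max(c,key=cv2.contourArea)
def rel(p,R,base=None):
    o=status.get_obs();p0,R0=base if base else (o['position'],Ro.from_quat(o['ee_rot']).as_matrix())
    return np.round(np.degrees(Ro.from_matrix(R0.T@R).as_rotvec()),2),np.round(R0.T@(np.array(p)-p0),4)
def toolR(z,y):
    z=np.array(z)/np.linalg.norm(z);x=np.cross(y,z);x/=np.linalg.norm(x);return np.column_stack([x,np.cross(z,x),z])
E
python3 - <<'E'
from h import *
for n in("top","scene"):
    m=cam(n);im=cv2.imread(f'pics/{n}0.png')[:,:,::-1].copy();print(n,center(m).round(3))
    r=cv2.minAreaRect(big(orange(im)));print('or',r,onz(m,r[0],.075 if n=='top' else .065).round(3))
    r=cv2.minAreaRect(big(red(im)));print('red',r)
m=cam('top')
for s in((401,291),(452,290),(454,322),(401,323)): print(onz(m,s,.04).round(3))
print('bedcorners',[onz(m,s,z).round(3) for s,z in (((295,262),.1),((310,314),.05),((197,292),.1),((219,342),.05))])
w=cam('wrist');o=status.get_obs();R=Ro.from_quat(o['ee_rot']).as_matrix()
print('wcam in tool',R.T@(center(w)-o['position']),(R.T@w['R'].T).round(3),w['fx'])
print(tri([m,cam('scene')],[(210,332),(197,238)]))
print('bystanders',onz(m,(332,206),.052),onz(m,(384,182),.112),onz(m,(193,199),.024))
E
```

```text
top [ 0.439 -0.007  1.107]
or ((427.5, 305.5), (9.0, 35.0), 90.0) [ 0.473 -0.21   0.075]
red ((209.5, 332.0), (16.0, 9.0), 90.0)
scene [ 0.017 -0.747  0.516]
or ((353.4548034667969, 344.0093994140625), (49.819393157958984, 21.93540382385254), 51.709835052490234) [ 0.479 -0.216  0.065]
red ((196.4256591796875, 236.6959228515625), (15.344688415527344, 10.811030387878418), 54.462318420410156)
[ 0.5   -0.169  0.04 ]
[ 0.502 -0.262  0.04 ]
[ 0.445 -0.264  0.04 ]
[ 0.443 -0.168  0.04 ]
bedcorners [array([0.547, 0.023, 0.1  ]), array([ 0.458, -0.003,  0.05 ]), array([0.494, 0.192, 0.1  ]), array([0.408, 0.16 , 0.05 ])]
wcam in tool [ 0.07730235  0.00172974 -0.12859111] [[ 0.001 -0.953 -0.303]
 [ 1.     0.     0.   ]
 [-0.    -0.303  0.953]] 379.3073985713208
(array([0.4271354 , 0.16544411, 0.10976321]), [np.float64(0.000872766567286667), np.float64(0.0008727665672865588)])
bystanders [ 0.65574202 -0.04295499  0.052     ] [ 0.68630467 -0.13186671  0.112     ] [0.67450081 0.21956575 0.024     ]
```

```bash
python3 - <<'E'
from h import *
a=np.radians(17);R=Ro.from_euler('zy',[a,-np.pi/6]).as_matrix() # bed axes
s=np.array([.483,.073,.055]);print(R.round(3))
print(rel(s+.14*R[:,2],toolR(-R[:,2],R[:,0])))
E
```

```text
[[ 0.828 -0.253 -0.5  ]
 [ 0.292  0.956  0.   ]
 [ 0.478 -0.146  0.866]]
(array([-21.47, -22.92,  58.59]), array([-0.386 , -0.4606,  0.069 ]))
```

```bash
cat >> h.py <<'E'
def bedR(a): return Ro.from_euler('ZY',[a,-np.pi/6]).as_matrix()
E
python3 - <<'E'
from h import *
R=bedR(np.radians(17))
s=np.array([.483,.073,.055]);print(R.round(3))
print(rel(s+.14*R[:,2],toolR(-R[:,2],R[:,0])))
E
```

```text
[[ 0.828 -0.292 -0.478]
 [ 0.253  0.956 -0.146]
 [ 0.5    0.     0.866]]
(array([-27.25, -15.66,  58.59]), array([-0.3936, -0.4798,  0.069 ]))
```

>>> play_rows --plan '[-27.25,-15.66,58.59,-0.394,-0.48,0.069,1,-27.25,-15.66,58.59,-0.394,-0.48,0.069,1,-27.25,-15.66,58.59,-0.394,-0.48,0.069,1,-27.25,-15.66,58.59,-0.394,-0.48,0.069,1,-27.25,-15.66,58.59,-0.394,-0.48,0.069,1,-27.25,-15.66,58.59,-0.394,-0.48,0.069,1,-27.25,-15.66,58.59,-0.394,-0.48,0.069,1,-27.25,-15.66,58.59,-0.394,-0.48,0.069,1,-27.25,-15.66,58.59,-0.394,-0.48,0.069,1,-27.25,-15.66,58.59,-0.394,-0.48,0.069,1,-27.25,-15.66,58.59,-0.394,-0.48,0.069,1,-27.25,-15.66,58.59,-0.394,-0.48,0.069,1,-27.25,-15.66,58.59,-0.394,-0.48,0.069,1,-27.25,-15.66,58.59,-0.394,-0.48,0.069,1]'

```text
clock: 1.85
position: [0.4124, 0.065, 0.1779]
ee_rot: [0.573, 0.778, 0.208, 0.153]
ft_force: [0.5, -0.0, 0.5]
grip_width: 1.006
grasp_force: 0.0
```

```bash
python3 - <<'E'
from h import *
R=bedR(np.radians(17));s=np.array([.483,.073,.055])
o=status.get_obs();print(o['clock'],o['joint_pos'].round(3));print(rel(s+.14*R[:,2],toolR(-R[:,2],R[:,0])))
m,im=grab('wrist','w1.png');np.savez('w1.npz',**m)
E
```

```text
1.85 [ 0.42  -0.462 -0.519  2.414 -0.524  0.671  0.526]
(array([-0.13, -0.14,  0.15]), array([-0.013 , -0.0009,  0.0013]))
```

View pics/w1.png

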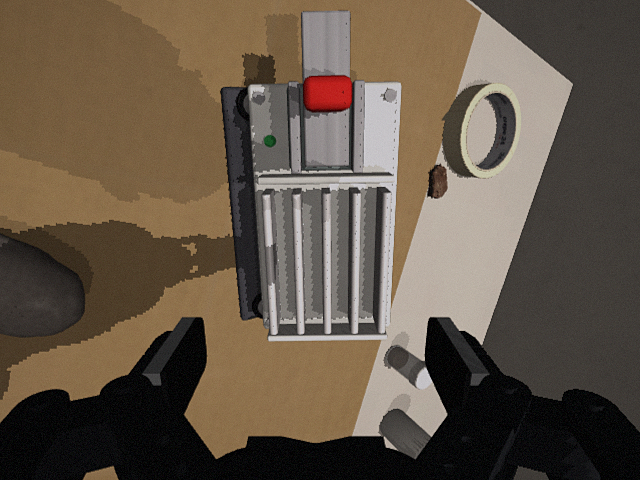

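The wrist view shows the bed: five fins with columns about 271, 300, 326, 355 and 385 over rows 190-335, the end walls at rows about 181 and 338, and the red knob at (328,93). The tape and the vial are off to the right.

```bash
python3 - <<'E'
from h import *
im=cv2.imread('pics/w1.png');g=cv2.cvtColor(im,cv2.COLOR_BGR2GRAY)
for r in(205,240,280,310): print(r,g[r,255:400].tolist())
for c in (285,313,340,370): print(c,g[165:200,c].tolist(),g[315:345,c].tolist())
E
```

```text
205 [52, 95, 77, 93, 96, 99, 86, 65, 111, 143, 162, 178, 191, 178, 166, 132, 82, 92, 102, 104, 109, 131, 127, 122, 129, 125, 128, 107, 102, 93, 100, 96, 97, 96, 100, 100, 98, 55, 109, 136, 158, 175, 184, 188, 164, 134, 78, 97, 133, 125, 130, 129, 130, 135, 105, 108, 105, 93, 100, 96, 94, 97, 100, 93, 99, 99, 81, 51, 104, 130, 147, 170, 187, 182, 167, 142, 124, 125, 133, 125, 130, 126, 106, 106, 92, 94, 90, 96, 95, 99, 99, 93, 108, 96, 34, 36, 47, 56, 104, 144, 174, 200, 203, 200, 199, 173, 126, 132, 132, 88, 95, 98, 96, 99, 93, 95, 102, 96, 97, 94, 99, 48, 41, 36, 43, 40, 43, 60, 97, 136, 167, 195, 200, 197, 196, 186, 199, 198, 199, 198, 175, 109, 116, 118, 121]
240 [26, 18, 39, 74, 86, 92, 93, 96, 92, 67, 130, 164, 188, 202, 198, 197, 192, 151, 93, 93, 103, 107, 130, 130, 128, 130, 128, 130, 123, 89, 89, 99, 93, 91, 95, 101, 97, 97, 69, 110, 158, 175, 183, 203, 196, 200, 161, 103, 159, 126, 128, 129, 124, 132, 125, 129, 88, 93, 98, 101, 95, 100, 97, 102, 94, 98, 88, 40, 99, 145, 176, 194, 198, 202, 196, 180, 110, 123, 128, 128, 129, 128, 114, 96, 93, 98, 96, 98, 93, 94, 98, 97, 95, 
[... 2083 characters left out ...]
 54, 58, 62, 66, 67, 64, 59, 68, 61, 69, 130, 197, 198, 200, 199, 170, 108, 120, 116, 121]
340 [104, 60, 65, 52, 59, 139, 195, 172, 80, 59, 60, 107, 182, 204, 195, 203, 197, 171, 143, 179, 181, 177, 186, 169, 79, 93, 91, 98, 97, 100, 99, 95, 95, 98, 100] [119, 117, 123, 136, 178, 173, 182, 160, 63, 56, 59, 64, 63, 68, 68, 68, 66, 65, 63, 78, 153, 202, 200, 200, 195, 138, 110, 123, 121, 118]
370 [193, 178, 180, 180, 180, 182, 180, 140, 49, 53, 89, 168, 198, 200, 194, 201, 189, 153, 154, 187, 191, 169, 82, 94, 102, 98, 97, 96, 104, 99, 95, 101, 96, 97, 99] [127, 117, 139, 180, 173, 173, 179, 164, 47, 59, 66, 63, 62, 53, 64, 70, 64, 69, 62, 102, 176, 205, 199, 198, 183, 117, 115, 114, 119, 118]
```

```bash
python3 - <<'E'
from h import *
from scipy.optimize import least_squares
m=dict(np.load('w1.npz'));im=cv2.imread('pics/w1.png');g=cv2.cvtColor(im,cv2.COLOR_BGR2GRAY).astype(float)
P=[]
for c0,c1,x in((295.5,301,-.02),(326.5,327.5,0),(356.5,353.5,.02)):
    for r in range(200,318,4):
        c=int(round(c0+(c1-c0)*(r-205)/105));l=c
        while g[r,l]>90:l-=1
        k=c
        while g[r,k]>145:k+=1
        ul=l+(90-g[r,l])/(g[r,l+1]-g[r,l]);uk=k-(145-g[r,k])/(g[r,k-1]-g[r,k])
        if 6.5<uk-ul<10: P.append((x,r,(ul+uk)/2))
print(len(P))
def f(q,zfix=True):
    s=np.array(q[:3]);R=bedR(q[3]);e=[]
    for x,r,u in P:
        A=proj(m,s+R@[x,-.05,.025]);B=proj(m,s+R@[x,.05,.025]);t=(r-A[1])/(B[1]-A[1]);e.append(A[0]+t*(B[0]-A[0])-u)
    for uv,y in(((313,179.5),.06),((340,179.5),.06),((313,337.8),-.06),((340,337.5),-.06)):
        X=onplane(m,uv,s+R@[0,0,.02],R[:,2]);e.append(((R.T@(X-s))[1]-y)*1400)
    e.append((s[2]-.055)*(2000 if zfix else 0));return e
for z in(1,0):
    q=least_squares(f,[.483,.073,.055,.3],args=(z,));print(q.x.round(4),np.degrees(q.x[3]).round(2),np.std(q.fun).round(2),np.round(q.fun[-5:],2))
    if z: np.save('bed.npy',q.x)
    s=q.x[:3];R=bedR(q.x[3])
    for y in(.1,): 
        r=cv2.minAreaRect(big(red(im[:,:,::-1].copy())));
        X=onplane(m,r[0],s+R@[0,0,.0785],R[:,2]);print('knob bed',R.T@(X-s),r)
    for n in('top','scene'): print(n,proj(cam(n),s+R@[.052,-.064,0]),proj(cam(n),s+R@[0,.106,.07]))
E
```

```text
88
[0.4937 0.076  0.0552 0.319 ] 18.28 0.12 [ 0.14 -0.26  0.1   0.02  0.33]
knob bed [-0.00038149  0.10933592  0.0785    ] ((327.5, 92.5), (33.0, 47.0), 90.0)
top [291.79630252 257.62177759] [209.46457884 331.51869095]
scene [298.8557542  260.57657961] [196.23241013 234.83174093]
[0.4934 0.0761 0.0556 0.3191] 18.28 0.1 [-0.01 -0.41  0.25  0.17  0.  ]
knob bed [-0.00037505  0.10913033  0.0785    ] ((327.5, 92.5), (33.0, 47.0), 90.0)
top [291.73142303 257.7523968 ] [209.36904474 331.69931415]
scene [298.693308   260.38973619] [196.04429337 234.64669155]
```

```bash
python3 - <<'E'
from h import *
print(rel([.473,-.215,.19],toolR([0,0,-1],[1,0,0])))
E
```

```text
(array([29.73, -4.25, 16.5 ]), array([-0.277 , -0.0129, -0.0217]))
```

>>> play_rows --plan '[29.73,-4.25,16.5,-0.277,-0.013,-0.022,1,29.73,-4.25,16.5,-0.277,-0.013,-0.022,1,29.73,-4.25,16.5,-0.277,-0.013,-0.022,1,29.73,-4.25,16.5,-0.277,-0.013,-0.022,1,29.73,-4.25,16.5,-0.277,-0.013,-0.022,1,29.73,-4.25,16.5,-0.277,-0.013,-0.022,1,29.73,-4.25,16.5,-0.277,-0.013,-0.022,1,29.73,-4.25,16.5,-0.277,-0.013,-0.022,1,29.73,-4.25,16.5,-0.277,-0.013,-0.022,1]'

```text
clock: 3.02
position: [0.472, -0.2051, 0.1895]
ee_rot: [0.705, 0.709, -0.0, -0.003]
ft_force: [-0.7, -0.6, -0.4]
grip_width: 1.001
grasp_force: 0.0
```

```bash
python3 - <<'E'
from h import *
o=status.get_obs();print(o['clock'],o['joint_pos'].round(3),o['position'])
m,im=grab('wrist','w2.png');np.savez('w2.npz',**m)
c=big(orange(im));r=cv2.minAreaRect(c);b=cv2.boxPoints(r);print(r)
for z in(.075,):print([onz(m,p,z).round(4) for p in b])
E
```

```text
3.025 [ 0.77   0.169 -0.489  1.798  0.082  1.2    0.262] [ 0.47198439 -0.20509772  0.18952125]
((321.0, 254.5), (95.0, 28.0), 90.0)
[array([ 0.4665, -0.1747,  0.075 ]), array([ 0.4847, -0.1746,  0.075 ]), array([ 0.4861, -0.2423,  0.075 ]), array([ 0.4665, -0.2424,  0.075 ])]
```

View pics/w2.png

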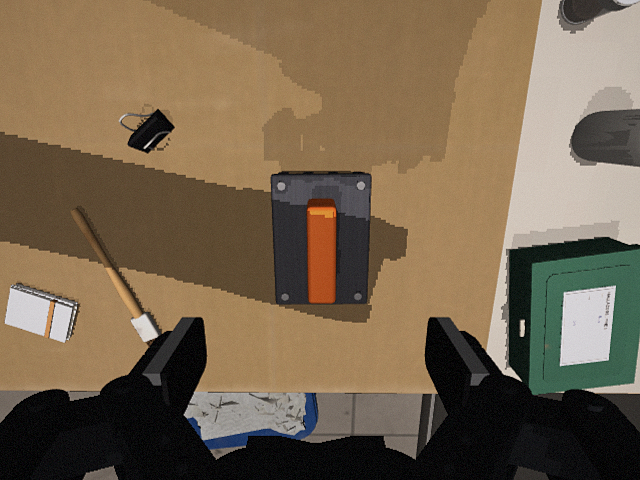

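The picture shows the cartridge plate with screws at (281,186), (361,186), (285,297) and (358,296). The orange handle top spans columns 307-335, rows 207-302, nearly parallel to the tool's x.

```bash
python3 - <<'E'
from h import *
m=dict(np.load('w2.npz'));im=cv2.imread('pics/w2.png');g=cv2.cvtColor(im,cv2.COLOR_BGR2GRAY).astype(float)
X=[]
for u,v in((281,186),(361,186),(358,296),(285,297)):
    w=g[v-8:v+9,u-8:u+9]*1.;w=np.clip(w-90,0,None);yy,xx=np.mgrid[-8:9,-8:9]
    p=(u+(w*xx).sum()/w.sum(),v+(w*yy).sum()/w.sum());X.append(onz(m,p,.0405));print(np.round(p,1),X[-1].round(4))
X=np.array(X);print('c',X.mean(0));print([np.linalg.norm(X[i]-X[i-1]).round(4) for i in range(4)])
d1=X[0]-X[3];d2=X[1]-X[2];print('yaw',[np.degrees(np.arctan2(-d[0],d[1])) for d in(d1,d2)])
d=X[1]-X[0];print(np.degrees(np.arctan2(d[1],d[0])));d=X[2]-X[3];print(np.degrees(np.arctan2(d[1],d[0])))
# handle edges at mid
h=cv2.cvtColor(im,cv2.COLOR_BGR2HSV);o=orange(im[:,:,::-1].copy())
for r in range(215,300,15):
    c=np.where(o[r,290:350])[0]+290;print(r,c.min(),c.max(),onz(m,(c.min()-.5,r),.075)[:2].round(4),onz(m,(c.max()+.5,r),.075)[:2].round(4))
E
```

```text
[280.8 185.8] [ 0.4465 -0.1659  0.0405]
[360.5 185.2] [ 0.5047 -0.1651  0.0405]
[357.3 295.9] [ 0.5058 -0.2531  0.0405]
[283.3 297.9] [ 0.4466 -0.2553  0.0405]
c [ 0.47589109 -0.2098793   0.0405    ]
[np.float64(0.0894), np.float64(0.0582), np.float64(0.088), np.float64(0.0592)]
yaw [np.float64(0.07437626368700452), np.float64(0.7288957544267909)]
0.7980205406628094
2.1261133822951734
215 308 335 [ 0.4668 -0.18  ] [ 0.4851 -0.1799]
230 308 334 [ 0.4668 -0.1901] [ 0.4847 -0.19  ]
245 309 334 [ 0.4675 -0.2005] [ 0.4849 -0.2004]
260 309 333 [ 0.4675 -0.2111] [ 0.4845 -0.211 ]
275 309 333 [ 0.4675 -0.222 ] [ 0.4847 -0.2219]
290 310 333 [ 0.4682 -0.2332] [ 0.4849 -0.2331]
```

```bash
python3 - <<'E'
from h import *
a=np.radians(.7)
print(rel([.476,-.21,.061],toolR([0,0,-1],[np.cos(a),np.sin(a),0])))
E
```

```text
(array([-0.24, -0.23, -0.41]), array([-0.0053,  0.0046,  0.1284]))
```

>>> play_rows --plan '[-0.24,-0.23,-0.4,-0.0053,0.0046,0.05,1,-0.24,-0.23,-0.4,-0.0053,0.0046,0.1,1,-0.24,-0.23,-0.4,-0.0053,0.0046,0.12,1,-0.24,-0.23,-0.4,-0.0053,0.0046,0.1284,1,-0.24,-0.23,-0.4,-0.0053,0.0046,0.1284,1,-0.24,-0.23,-0.4,-0.0053,0.0046,0.1284,1]' --squeeze 60

```text
clock: 3.82
position: [0.4768, -0.2108, 0.062]
ee_rot: [0.703, 0.711, 0.0, 0.001]
ft_force: [0.9, 0.4, 0.1]
grip_width: 1.0
grasp_force: 0.0
```

```bash
python3 - <<'E'
from h import *
a=np.radians(.7);o=status.get_obs();print(o['position'],o['ft_force'].round(1))
print(rel([.476,-.21,.061],toolR([0,0,-1],[np.cos(a),np.sin(a),0])))
E
```

```text
[ 0.47676341 -0.21083222  0.06199359] [0.9 0.4 0.1]
(array([ 0.08,  0.03, -0.06]), array([ 0.0008, -0.0008,  0.001 ]))
```

Good. Now close.

>>> play_rows --plan '[0,0,0,0.0008,-0.0008,0.001,0,0,0,0,0.0008,-0.0008,0.001,0,0,0,0,0.0008,-0.0008,0.001,0,0,0,0,0.0008,-0.0008,0.001,0,0,0,0,0.0008,-0.0008,0.001,0,0,0,0,0.0008,-0.0008,0.001,0,0,0,0,0.0008,-0.0008,0.001,0]' --squeeze 60

```text
clock: 4.7
position: [0.4754, -0.2098, 0.06]
ee_rot: [0.703, 0.711, 0.0, -0.0]
ft_force: [-1.1, -0.1, 4.7]
grip_width: 0.22
grasp_force: 59.0
```

```bash
python3 - <<'E'
from h import *
o=status.get_obs();print(o['position'],o['ft_force'].round(1),o['grip_width']*85,o['grasp_force'])
R=Ro.from_quat(o['ee_rot']).as_matrix();print(R.round(4))
q=np.load('bed.npy');B=bedR(q[3]);T=toolR(-B[:,2],B[:,0])
h=o['position'][2]
print('lift target over dock, per height, h=',h)
for dz in(.055,.045): print(rel(q[:3]+B[:,2]*(h+dz),T))
E
```

```text
[ 0.4753879  -0.20982907  0.06002052] [-1.1 -0.1  4.7] 18.727975229618497 58.95771145820618
[[-1.110e-02  9.999e-01  1.000e-04]
 [ 9.999e-01  1.110e-02  2.000e-04]
 [ 2.000e-04  1.000e-04 -1.000e+00]]
lift target over dock, per height, h= 0.06002052015952777
(array([-29.75,   4.61, -17.24]), array([ 0.2682, -0.0333, -0.0947]))
(array([-29.75,   4.61, -17.24]), array([ 0.2698, -0.0285, -0.086 ]))
```

>>> play_rows --plan '[0,0,0,0,0,-0.03,0,0,0,0,0,0,-0.08,0,0,0,0,0,0,-0.13,0,-6,1,-3.4,0.05,-0.006,-0.14,0,-12,2,-7,0.1,-0.013,-0.14,0,-18,3,-10.5,0.16,-0.02,-0.13,0,-24,4,-14,0.21,-0.028,-0.115,0,-29.75,4.61,-17.24,0.25,-0.0333,-0.1,0,-29.75,4.61,-17.24,0.2682,-0.0333,-0.0947,0,-29.75,4.61,-17.24,0.2682,-0.0333,-0.0947,0,-29.75,4.61,-17.24,0.2682,-0.0333,-0.0947,0,-29.75,4.61,-17.24,0.2682,-0.0333,-0.0947,0]'

```text
clock: 6.2
position: [0.4391, 0.0574, 0.1547]
ee_rot: [0.566, 0.783, 0.21, 0.151]
ft_force: [0.4, -0.2, -3.2]
grip_width: 0.224
grasp_force: 60.4
```

```bash
cat > chk.py <<'E'
from h import *
import sys
dz=float(sys.argv[1]);o=status.get_obs();q=np.load('bed.npy');B=bedR(q[3]);T=toolR(-B[:,2],B[:,0])
print(o['clock'],o['joint_pos'].round(3),'f bed',(B.T@o['ft_force']).round(1),o['grip_width'],round(o['grasp_force'],1))
p=B.T@(o['position']-q[:3]);print('tcp in bed',p.round(4));print(rel(q[:3]+B[:,2]*(.060+dz),T))
E
python3 chk.py .055; python3 -c "
from h import *
m,im=grab('wrist','w3.png');np.savez('w3.npz',**m);grab('scene','s3.png')"
```

```text
6.2 [ 0.589 -0.352 -0.651  2.39  -0.608  0.593  0.665] f bed [-1.3 -0.3 -2.9] 0.22364135493118867 60.4
tcp in bed [-0.0002 -0.0006  0.1151]
(array([-0.02, -0.01, -0.07]), array([0.0006, 0.0002, 0.0001]))
```

View pics/w3.png

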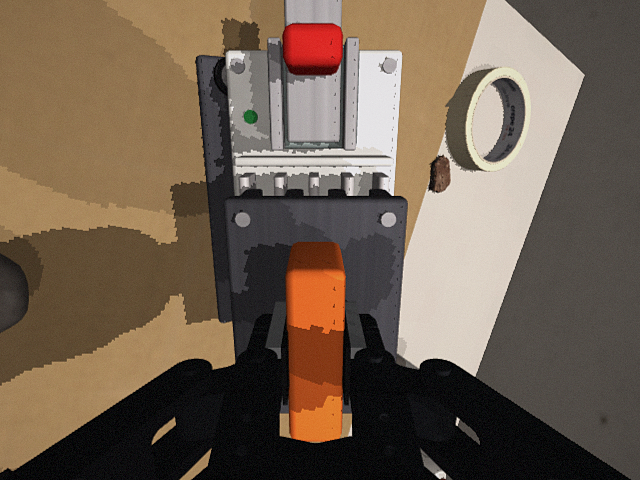

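The picture shows the held cartridge over the bed: plate screws at (242,219) and (388,219), and dock fin ends at columns 247, 280, 314, 348 and 381, row about 185. The knob is at (313,48), still open.

```bash
python3 - <<'E'
from h import *
m=dict(np.load('w3.npz'));im=cv2.imread('pics/w3.png');g=cv2.cvtColor(im,cv2.COLOR_BGR2GRAY).astype(float)
q=np.load('bed.npy');B=bedR(q[3]);s=q[:3]
for u,v in((242,219),(388,219)):
    w=np.clip(g[v-11:v+12,u-11:u+12]-110,0,None);yy,xx=np.mgrid[-11:12,-11:12]
    p=(u+(w*xx).sum()/w.sum(),v+(w*yy).sum()/w.sum())
    print(np.round(p,1),(B.T@(onplane(m,p,s+.0955*B[:,2],B[:,2])-s)).round(4))
for r in(184,188):
    print(g[r,236:395].astype(int).tolist())
for u in(247,280,314,348,381): print(u,(B.T@(onplane(m,(u,186),s+.025*B[:,2],B[:,2])-s)).round(4))
o=orange(im[:,:,::-1].copy())
for r in range(275,325,12):
    c=np.where(o[r,270:360])[0]+270;print(r,c.min(),c.max(),[(B.T@(onplane(m,(x,r),s+.13*B[:,2],B[:,2])-s)).round(4)[:2] for x in (c.min()-.5,c.max()+.5)])
E
```

```text
[242.2 219. ] [-0.0284  0.0436  0.0955]
[388.2 219.1] [0.0298 0.0435 0.0955]
[109, 121, 109, 86, 135, 169, 187, 203, 219, 228, 217, 201, 179, 124, 108, 109, 121, 52, 56, 69, 111, 117, 121, 125, 113, 121, 123, 115, 114, 118, 117, 119, 120, 116, 118, 121, 127, 112, 78, 126, 159, 181, 198, 215, 225, 216, 203, 158, 116, 110, 56, 85, 121, 119, 116, 119, 119, 115, 117, 123, 115, 120, 120, 118, 124, 122, 120, 123, 123, 116, 124, 120, 86, 72, 127, 155, 179, 160, 121, 237, 223, 212, 183, 108, 117, 123, 115, 121, 122, 119, 125, 119, 119, 118, 120, 117, 120, 124, 119, 115, 120, 123, 116, 124, 115, 43, 49, 56, 77, 119, 148, 174, 197, 208, 222, 215, 206, 185, 154, 156, 155, 161, 143, 114, 119, 121, 119, 123, 121, 117, 118, 121, 119, 127, 127, 125, 61, 54, 53, 53, 55, 50, 51, 89, 134, 167, 194, 207, 187, 233, 230, 228, 214, 230, 229, 229, 233, 230, 169]
[106, 118, 117, 95, 116, 144, 100, 110, 113, 115, 115, 97, 79, 70, 58, 60, 58, 60, 57, 64, 94, 117, 110, 108, 110, 115, 125, 120, 119, 120, 121, 119, 116, 119, 116, 120, 124, 122, 79, 80, 96, 99, 105, 98, 94, 125, 192, 85, 60, 66, 69, 94, 118, 115,
[... 274 characters left out ...]
181, 183, 132, 228, 218, 203, 175, 152, 161, 161, 159, 159, 161, 112, 117, 117, 118, 117, 122, 114, 118, 122, 123, 113, 111, 39, 46, 55, 50, 44, 47, 54, 85, 129, 159, 192, 226, 233, 240, 234, 225, 205, 218, 231, 230, 233, 232, 144]
247 [-0.0385  0.0465  0.025 ]
280 [-0.0195  0.0464  0.025 ]
314 [-0.      0.0464  0.025 ]
348 [0.0195 0.0464 0.025 ]
381 [0.0384 0.0464 0.025 ]
275 289 344 [array([-0.0079,  0.0333]), array([0.01  , 0.0333])]
287 289 344 [array([-0.008 ,  0.0291]), array([0.0101, 0.0291])]
299 289 344 [array([-0.0081,  0.0249]), array([0.0102, 0.0248])]
311 289 344 [array([-0.0082,  0.0205]), array([0.0103, 0.0205])]
323 289 343 [array([-0.0083,  0.0161]), array([0.0101, 0.0161])]
```

>>> play_rows --plan '[0,0,0,0.0006,-0.0006,0,0,0,0,0,0.0006,-0.0006,0.006,0,0,0,0,0.0006,-0.0006,0.012,0,0,0,0,0.0006,-0.0006,0.018,0,0,0,0,0.0006,-0.0006,0.023,0,0,0,0,0.0006,-0.0006,0.028,0,0,0,0,0.0006,-0.0006,0.032,0,0,0,0,0.0006,-0.0006,0.036,0,0,0,0,0.0006,-0.0006,0.04,0,0,0,0,0.0006,-0.0006,0.04,0]'

```text
clock: 7.55
position: [0.4572, 0.0648, 0.1194]
ee_rot: [0.566, 0.783, 0.21, 0.151]
ft_force: [0.1, 0.5, -4.0]
grip_width: 0.225
grasp_force: 60.6
```

```bash
python3 chk.py 0
```

```text
7.55 [ 0.615 -0.22  -0.733  2.389 -0.558  0.453  0.623] f bed [-1.7  0.4 -3.6] 0.22495125327150087 60.6
tcp in bed [-0.0009  0.0008  0.0748]
(array([-0.04, -0.04, -0.01]), array([-0.0008,  0.001 ,  0.0148]))
```

>>> play_rows --plan '[0,0,0,0,0,0.003,0,0,0,0,0,0,0.006,0,0,0,0,0,0,0.009,0,0,0,0,0,0,0.011,0,0,0,0,0,0,0.013,0,0,0,0,0,0,0.014,0,0,0,0,0,0,0.0145,0]'

```text
clock: 8.43
position: [0.4641, 0.067, 0.1072]
ee_rot: [0.566, 0.783, 0.21, 0.151]
ft_force: [-10.7, -1.9, 10.3]
grip_width: 0.225
grasp_force: 63.0
```

```bash
python3 chk.py 0
```

```text
8.425 [ 0.63  -0.168 -0.765  2.385 -0.52   0.403  0.593] f bed [-4.1  1.6 14.3] 0.22460887602870103 63.0
tcp in bed [-0.0008  0.0006  0.0605]
(array([-0.02, -0.02, -0.01]), array([-0.0006,  0.0008,  0.0005]))
```

>>> play_rows --plan '[0,0,0,0,0,0,0,0,0,0,0,0,0,0.6,0,0,0,0,0,0,0.6,0,0,0,0,0,0,0.6,0,0,0,0,0,0,0.6,0,0,0,0,0,-0.02,0.6,0,0,0,0,0,-0.045,0.6,0,0,0,0,0,-0.06,0.6,0,0,0,0,0,-0.06,0.6]'

```text
clock: 9.55
position: [0.4361, 0.0573, 0.16]
ee_rot: [0.566, 0.783, 0.21, 0.153]
ft_force: [0.3, 0.6, -0.4]
grip_width: 0.596
grasp_force: 0.0
```

```bash
python3 chk.py 0;  python3 -c "
from h import *
m,im=grab('wrist','w4.png');np.savez('w4.npz',**m);grab('scene','s4.png')
q=np.load('bed.npy');B=bedR(q[3]);s=q[:3]
r=cv2.minAreaRect(big(red(im)));print(r,(B.T@(onplane(m,r[0],s+.0785*B[:,2],B[:,2])-s)).round(4))"
```

```text
9.55 [ 0.598 -0.375 -0.652  2.391 -0.621  0.614  0.675] f bed [ 0.2  0.4 -0.6] 0.596310576784772 0.0
tcp in bed [-0.      0.0003  0.1211]
(array([0.09, 0.08, 0.02]), array([-0.0002, -0.0001,  0.0611]))
((313.0, 52.0), (44.0, 56.0), 90.0) [-1.000e-04  1.084e-01  7.850e-02]
```

View pics/w4.png

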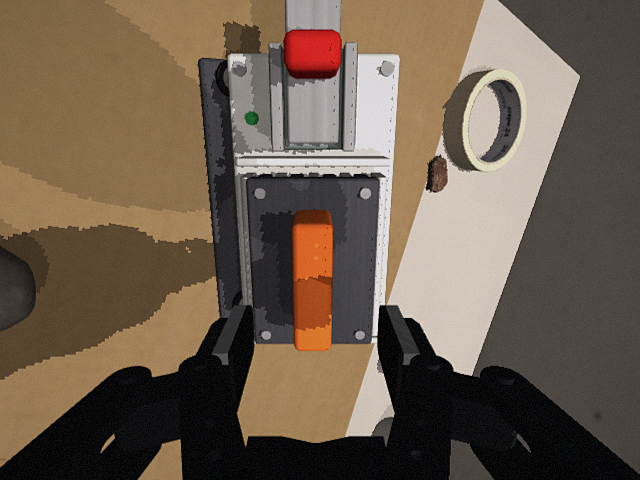

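The cartridge sits in the dock: screws at (260,194), (365,193), (266,335) and (360,335). The knob is at (313,52), still open.

```bash
python3 - <<'E'
from h import *
m=dict(np.load('w4.npz'));q=np.load('bed.npy');B=bedR(q[3]);s=q[:3]
X=np.array([B.T@(onplane(m,p,s+.0405*B[:,2],B[:,2])-s) for p in((260,194),(365.5,193),(360,335),(266,335))])
print(X.round(4),X.mean(0),[np.linalg.norm(X[i]-X[i-1]).round(4) for i in range(4)])
T=toolR(-B[:,2],B[:,0])
for y,z in((.142,.121),(.142,.072),(.097,.072)): print(rel(s+B@[0,y,z],T))
E
```

```text
[[-0.0295  0.0442  0.0405]
 [ 0.0287  0.0448  0.0405]
 [ 0.0289 -0.0439  0.0405]
 [-0.0296 -0.0439  0.0405]] [-0.00039522  0.00029212  0.0405    ] [np.float64(0.0881), np.float64(0.0582), np.float64(0.0887), np.float64(0.0585)]
(array([-0.02, -0.01,  0.  ]), array([ 0.1414,  0.0009, -0.0008]))
(array([-0.02, -0.01,  0.  ]), array([0.1414, 0.0009, 0.0482]))
(array([-0.02, -0.01,  0.  ]), array([0.0964, 0.0009, 0.0481]))
```

>>> play_rows --plan '[0,0,0,0.05,0,-0.003,0,0,0,0,0.1,0,-0.003,0,0,0,0,0.1414,0.001,-0.002,0,0,0,0,0.1414,0.001,0,0,0,0,0,0.1414,0.001,0,0,0,0,0,0.1414,0.001,0.02,0,0,0,0,0.1414,0.001,0.04,0,0,0,0,0.1414,0.001,0.048,0,0,0,0,0.1414,0.001,0.048,0]'

```text
clock: 10.78
position: [0.4149, 0.1983, 0.1172]
ee_rot: [0.567, 0.782, 0.209, 0.151]
ft_force: [-0.8, -0.1, 1.2]
grip_width: 0.001
grasp_force: 0.0
```

```bash
python3 chk.py 0
```

```text
10.775 [ 0.568 -0.329 -1.082  2.387 -0.415  0.425  0.087] f bed [-0.1  0.2  1.5] 0.0012167317418943814 0.0
tcp in bed [-0.0005  0.1408  0.072 ]
(array([-0.12, -0.01, -0.15]), array([-0.1408,  0.0009,  0.012 ]))
```

Positioned behind the knob at y = 0.141. Push toward −y to 0.098.

>>> play_rows --plan '[0,0,0,-0.005,0.0005,0,0,0,0,0,-0.01,0.0005,0,0,0,0,0,-0.015,0.0005,0,0,0,0,0,-0.02,0.0005,0,0,0,0,0,-0.025,0.0005,0,0,0,0,0,-0.03,0.0005,0,0,0,0,0,-0.035,0.0005,0,0,0,0,0,-0.039,0.0005,0,0,0,0,0,-0.042,0.0005,0,0,0,0,0,-0.042,0.0005,0,0]'

```text
clock: 12.02
position: [0.4284, 0.1595, 0.1181]
ee_rot: [0.566, 0.783, 0.21, 0.151]
ft_force: [-0.7, 0.3, -0.3]
grip_width: -0.003
grasp_force: 0.0
```

```bash
python3 chk.py 0;  python3 -c "
from h import *
q=np.load('bed.npy');B=bedR(q[3]);s=q[:3];m=cam('wrist')
m,im=grab('wrist','w5.png');np.savez('w5.npz',**m)
r=cv2.minAreaRect(big(red(im)));print(r,(B.T@(onplane(m,r[0],s+.0785*B[:,2],B[:,2])-s)).round(4))"
```

```text
12.025 [ 0.536 -0.294 -0.943  2.401 -0.431  0.421  0.219] f bed [-0.7  0.5 -0. ] -0.003335672569013291 0.0
tcp in bed [0.0005 0.0997 0.0724]
(array([-0.03, -0.  , -0.03]), array([-0.0997, -0.0004,  0.0124]))Traceback (most recent call last):
  File "<string>", line 5, in <module>
    r=cv2.minAreaRect(big(red(im)));print(r,(B.T@(onplane(m,r[0],s+.0785*B[:,2],B[:,2])-s)).round(4))
                      ~~~^^^^^^^^^
  File "h.py", line 26, in big
    c,_=cv2.findContours(mask,cv2.RETR_EXTERNAL,cv2.CHAIN_APPROX_NONE);return max(c,key=cv2.contourArea)
                                                                              ~~~^^^^^^^^^^^^^^^^^^^^^^^
ValueError: max() iterable argument is empty
```

>>> play_rows --plan '[0,0,0,-0.002,0,0,0,0,0,0,-0.004,0,0,0,0,0,0,-0.005,0,0,0,0,0,0,-0.005,0,0,0]'

```text
clock: 12.58
position: [0.4298, 0.1552, 0.1181]
ee_rot: [0.566, 0.783, 0.21, 0.151]
ft_force: [-2.6, 2.3, 0.6]
grip_width: -0.003
grasp_force: 1.5
```

```bash
python3 chk.py 0;  python3 -c "
from h import *
m,im=grab('top','t5.png');cv2.imwrite('pics/t5c.png',cv2.resize(im[240:360,170:330,::-1],None,fx=4,fy=4))
m2,i2=grab('scene','s5.png');r=cv2.minAreaRect(big(red(im)));r2=cv2.minAreaRect(big(red(i2)));print(r,r2)
q=np.load('bed.npy');B=bedR(q[3]);s=q[:3]
for n,k in((m,r),(m2,r2)):print([proj(n,s+B@[0,.078+j,.07]).round(1) for j in(0,.01,.02,.03)])"
```

```text
12.575 [ 0.534 -0.29  -0.928  2.402 -0.434  0.422  0.236] f bed [-1.2  3.   1.4] -0.003135777587783661 1.5
tcp in bed [0.0004 0.0952 0.0724]
(array([-0.05, -0.04,  0.  ]), array([-0.0952, -0.0004,  0.0124]))
((227.5, 326.0), (16.0, 9.0), 90.0) ((208.74586486816406, 240.7950439453125), (15.492464065551758, 12.163504600524902), 50.19443130493164)
[array([225.4, 326.3]), array([219.7, 328.2]), array([214., 330.]), array([208.3, 331.9])]
[array([207.4, 238.4]), array([203.4, 237.1]), array([199.4, 235.8]), array([195.4, 234.6])]
```

The knob has moved 31 mm, so the keeper is closed. Back off and retreat.

>>> play_rows --plan '[0,0,0,0.012,0,0,0,0,0,0,0.025,0,0,0,0,0,0,0.025,0,-0.03,0,0,0,0,0.025,0,-0.06,0,0,0,0,0.025,0,-0.06,0,0,0,0,0.025,0,-0.06,0]'

```text
clock: 13.42
position: [0.394, 0.1694, 0.1703]
ee_rot: [0.566, 0.783, 0.21, 0.152]
ft_force: [-0.7, 0.7, -0.3]
grip_width: 0.001
grasp_force: 0.0
```

```bash
python3 chk.py 0;  python3 -c "
from h import *
m,im=grab('wrist','w6.png');grab('scene','s6.png');t,ti=grab('top','t6.png');print(cv2.minAreaRect(big(red(ti)))[0])
q=np.load('bed.npy');B=bedR(q[3]);s=q[:3]
print([proj(m,s+B@[x,y,.0405]).round(1) for x in(-.0295,.0295) for y in(.044,-.044)])
r=red(im)
if r.any(): k=cv2.minAreaRect(big(r));print(k,(B.T@(onplane(m,k[0],s+.0785*B[:,2],B[:,2])-s)).round(4))"
```

```text
13.425 [ 0.374 -0.499 -0.788  2.398 -0.499  0.622  0.213] f bed [-0.5  0.9 -0. ] 0.00123564941739872 0.0
tcp in bed [0.0009 0.1199 0.1324]
(array([0.04, 0.03, 0.02]), array([-0.1198, -0.001 ,  0.0724]))
(227.5, 326.0)
[array([268.7, 367.8]), array([272.9, 469. ]), array([355.9, 367.8]), array([352. , 468.9])]
```

View pics/s6.png

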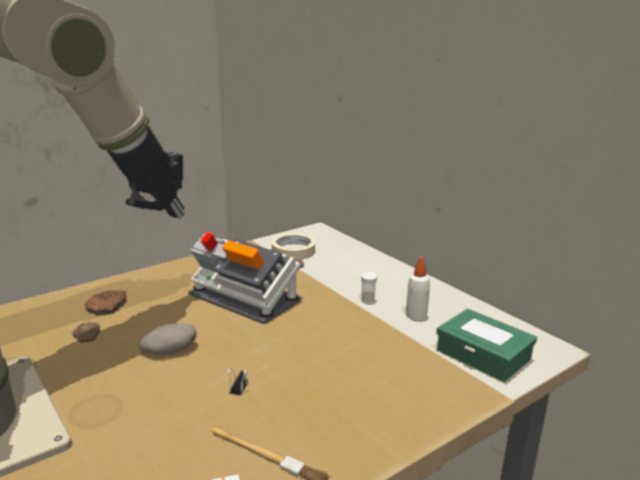

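View pics/w6.png

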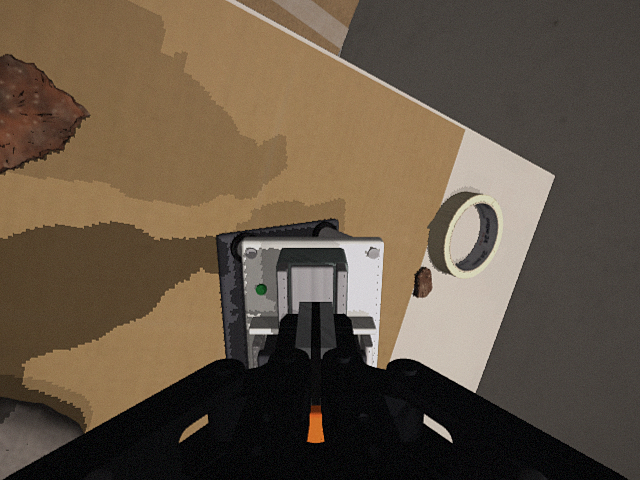

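The scene view shows the cartridge seated (handle at about (243,255)), the keeper closed with its knob at (209,241), and the bystanders where they were. The wrist view shows the gripper clear above the keeper block.

```bash
python3 -c "
from workcell import manip
print(manip.hand_in())"
```

```text
the job is handed in; nothing more can be done
None
```

The cartridge is seated fully home in the dock, the keeper bolt is closed over its top plate, the gripper is clear, and the bystanders look undisturbed. I handed the job in at about 13.5 s; no verdict came back.

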